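# Close up the findings chest on the shoemaker's bench

### The arm

A 6-joint arm with a two-finger parallel gripper is mounted at the origin on the work surface. World frame = base frame: x ahead of the robot, y to its left, z up, the work surface at z = 0. Lengths are in m, angles in rad, forces in N, time in s.
With the tool pointing down it reaches from about 0.3 to 0.85 m from the base axis. Payload 5.4 kg.
Tool frame: the origin (TCP) lies on the centre line of the jaws, within the pads' length; the fingertips stand 22 mm ahead of it and the grasp point (between the pads) lies 3 mm ahead of it; z points along the fingers, y is the line along which they close (so a half turn about z gives the same grasp; the last joint's range is limited). The gripper opens to 85 mm and grips with 20 to 120 N. Pads are 22 mm wide; open, the fingers measure 114 mm over their backs; the gripper's body (76 mm by 85 mm) begins 54 mm behind the grasp point. The pads swing forward as they close: fully open they stand 13 mm farther back than shut.
Start: joints at [0.931, 0.158, 1.597, -0, 1.386, -0.21], TCP at [0.24, 0.523, 0.253] pointing down, gripper open.
Joint ranges: [-2.91, 2.91], [-0.94, 2.29], [0.18, 2.7], [-1.29, 4.43], [0.17, 2.64], [-3, 3]. Speed limits (rad/s): [2.57, 2.57, 3.14, 3.14, 3.14, 3.14].

### API

Orientations are given as a rotation vector (axis times angle).
In Python, from bench import manip gives the robot as it stands.
- The arm moves only by the shell command python3 -m jog 'ROWS' [FORCE]. ROWS is JSON, a list that holds one entry, the list of rows, each a list of 7 numbers: the turn, a rotation vector about the world's x, y, z scaled (see below), then the shift along the world's x, y, z scaled (see below), then the closure, from 0 (fully open) to 1 (shut). A call has 1 to 12 rows; each row is the pose to reach, as a shift and turn from the pose commanded when the call began; what a row does not reach only later rows make up. The controller multiplies each number of a shift by 0.15 m and each number of a turn by 0.5 rad. A row lasts 1/12 s, in which the tool goes at most 41.7 mm and 7.16 degrees, less where a joint would pass 70% of its speed; a pose out of reach is approached as far as the arm can. A call with a number of a shift or a turn outside -1 to 1 is refused whole. A call with a gripper value outside its range is refused whole. The fingers move at their own pace and stop on an object; FORCE is the grip in N (left out, the last holds). Time passes only in rows, so rows that repeat a pose let the fingers close. It gives the time, the measured TCP pose, the force, the opening and the grip force at its end, in the units of the state.
- manip.observe(): the state, without advancing time (a new reading comes with each control period).
- manip.capture(name): name is "scene" or "top" or "wrist"; returns a dict with "img" (400x640x3 uint8, red, green, blue), "fx", "fy", "cx", "cy" (pixels), "k1" (the pictures are not rectified: a ray, as slopes to the right and down, at radius r is drawn at 1 + k1 r^2 times it, then the intrinsics apply), "R" (3x3) and "t" (3): a world point X has camera coordinates R X + t; the wrist camera has in their place "T_tool_cam" (4x4, takes a point from camera to tool coordinates, whose origin is the TCP and whose axes are the flange's). Camera axes: x right, y down, z forward; pixel columns grow to the right and rows downward; lengths in m; the calibration is good to about 2 mm. A picture is of the moment at which its call begins: read the wrist's pose just before it. There is no depth.
- manip.finish_job(): hands the job in; it is judged then, once.
The state is a dict: "t": time; "joint_pos": joint angles; "dq": joint speeds; "joint_efforts": joint torques, N m; "eef_pos": TCP position; "eef_rot": TCP orientation; "wrist_force": force on the tool from outside, world axes, zero at the start; "ft_torque": the same for the moment, N m; "gripper_width": finger opening in m; "gripper_force": force on a finger pad.
Only numpy, scipy, OpenCV 4.12 (cv2) and the standard library are available. Lean on these libraries where they do the work, as an engineer would, in place of code of your own. Each camera call takes 0.05 s, during which the arm holds its last target. There are 200 camera calls.

### The job

Close up the small wooden findings chest: with the fingertips, push both open drawers fully home, and only then push the upright lid over from behind and press it fully shut, so that its lip comes down in front of the drawers. Push gently, do not grip or pick anything up, and leave the jar, tin, thread, tape and hammer around the chest where they are.

Things in the scene. Friction and masses are not known exactly. Their poses are not given: they have to be found in the camera images.
- chest: The findings chest: a low wooden chest, fixed to the bench. Carcass 140 mm deep (x), 260 mm wide (y), 95 mm high without its lid. Origin under its centre, on the bench. Its x axis points from the drawer fronts to the back, y to the left as seen from the drawers, z up; it may stand turned by up to 0.35 rad. Two drawers lie side by side below (fronts at the -x side) and an open tray above them. Overall the closed chest is 103 mm high.
- drawer_left (a joint): How far the left drawer (+y side of the chest) stands open, in m: 0 fully home, 0.075 at most. It slides out along the chest's -x axis, with about 1.5 N of friction, stays where it is left, and has a firm stop at 0. No handle.
- drawer_right (a joint): The same for the right drawer (-y side of the chest).
- drawer_left_face (a point): Centre of the outer face of the left drawer's front panel; it moves with the drawer. The face is 122 mm wide and 56 mm high (it reaches from 6 to 62 mm above the bench) and looks along the chest's -x axis; the drawer walls behind it end at 50 mm height. When home, the face stands 10 mm proud of the carcass, 80 mm from the chest's origin.
- drawer_right_face (a point): The same for the right drawer.
- lid (a joint): Angle of the lid in rad: 0 flat shut on the chest, 1.57 upright, 1.75 the most it opens. Its hinge is stiff: it stays at any angle, and needs only about 1 to 3 N at its front edge to turn. Firm stop at 0.
- lid_edge (a point): Middle of the lid's front edge, on its outer (upper) face; it moves with the lid. The lid is a board 162 mm long from hinge to front edge, 264 mm wide and 8 mm thick, with a lip 8 mm thick and 45 mm deep below its front edge, which hangs in front of the drawers' upper edges when shut. The outer face is plain. When the lid stands open the outer face looks away from the drawers.
- lid_hinge (a point): Middle of the lid's hinge line, fixed on the chest's far (+x) top edge: 70 mm behind the chest's origin, 95 mm above the bench; the line runs along the chest's y axis. The lid's inner face passes through it, the outer face is 8 mm further out.
- rivet_jar: Glass jar with a steel cap, 64 mm wide, 75 mm tall, loose, close to the chest's left side. To be left alone. Origin: on the bench under its middle.
- wax_tin: Flat round tin, 80 mm wide, 35 mm tall, loose, close to the chest's right side. To be left alone. Origin: on the bench under its middle.
- thread_cone: Grey cone of thread, 52 mm wide, 93 mm tall, loose, close to the chest's right side towards the back. To be left alone. Origin: on the bench under its middle.
- hammer: Hammer lying flat behind the chest, below the open lid, along the hinge, loose. To be left alone. Origin: on the bench under the middle of its length (265 mm, along its x axis; 26 mm thick).
- tape_roll: Roll of paper tape lying flat, 80 mm wide, 25 mm tall, loose, close to the chest's left side towards the back. To be left alone. Origin: on the bench under its middle.

How it is judged:
On the way, in this order (a step that is already met when the one before it is completed fails the run):
1. both drawers are fully home (within 4 mm) while the lid still stands open (value of joint each of drawer_left, drawer_right below 0.004 m and value of joint lid above 1 rad), for 0.2 s.
2. the lid is shut (within 0.045 rad) (value of joint lid below 0.045 rad), for 0.2 s.
At the end, for the whole second after the job is handed in: Both drawers within 4 mm of fully home, the lid within 0.045 rad (about 7 mm at its front edge) of fully shut, everything at rest (value of joint each of drawer_left, drawer_right below 0.004 m and value of joint lid below 0.045 rad and linear speed of each of rivet_jar, wax_tin, thread_cone, hammer, tape_roll below 0.02 m/s); the robot touches nothing.
It fails at once if a bystander is lifted, carried or pushed more than 25 mm (distance of any of rivet_jar, wax_tin, thread_cone, hammer, tape_roll from where it was at the start of the episode above 0.025 m).
It fails at once if a bystander is tipped over (angle between any of rivet_jar, wax_tin, thread_cone, tape_roll's own z axis and vertical above 0.6 rad).
It fails at once if the chest, a drawer or the lid is rammed or gripped with more than 80 N (contact force between the fingers and chest above 80 N).
It also fails if it takes over 61 s, if anything falls off the work surface, if the arm or the gripper's body presses on something with over 40 N, if the wrist force passes 120 N, or if a joint passes its speed limit or range.

## Working session

There is one attempt and no reset: what is moved stays moved. The work goes in short steps, Python scripts to look and compute and a shell command to move; the robot and the scene stay as the last step left them, time stands still between calls to the robot, and variables do not carry over. Pictures are saved under pics/ and viewed, at most 10 in all, crops included, and the job is handed in when it is done.

```bash
mkdir -p pics; python3 - <<'E'
from bench import manip
import cv2,pickle
s=manip.observe();print(s['t'],s['eef_pos'],s['eef_rot'],s['gripper_width'])
d={}
for n in("scene","top"):
    c=manip.capture(n);d[n]=c;cv2.imwrite(f"pics/{n}0.png",c["img"][:,:,::-1])
    print(n,c['fx'],c['cx'],c['cy'],c['k1'],c['R'],c['t'])
pickle.dump(d,open('c.pkl','wb'))
E
```

```text
0.0 [0.23926281 0.5222371  0.25229604] [-6.69754022e-01 -3.06854398e+00  2.68300793e-03] 0.08554397607465199
scene 380.84194085920274 320.08380112289865 201.71262440400474 -0.009736367497405658 [[ 0.89288134  0.45028073 -0.00319071]
 [ 0.4048668  -0.80588925 -0.43200161]
 [-0.19709336  0.38443437 -0.90186719]] [-0.59194489 -0.14471402  1.08366481]
top 493.1323796670486 313.9631447957871 196.60009173366635 0.04358839407029445 [[-0.00342983 -0.99983815  0.01766103]
 [-0.99232196  0.00121946 -0.12367556]
 [ 0.123634   -0.01794962 -0.99216553]] [0.05079169 0.62302729 1.08952954]
```

View pics/scene0.png

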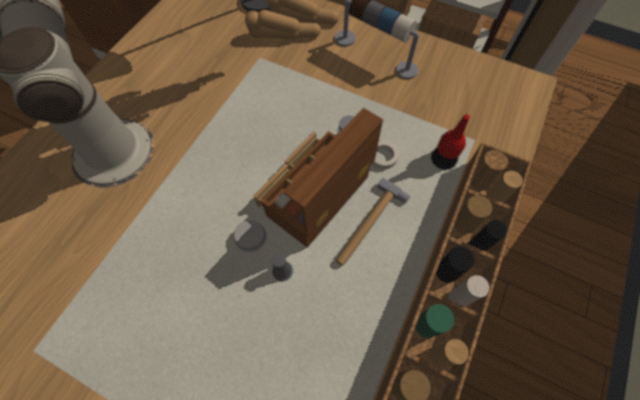

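View pics/top0.png

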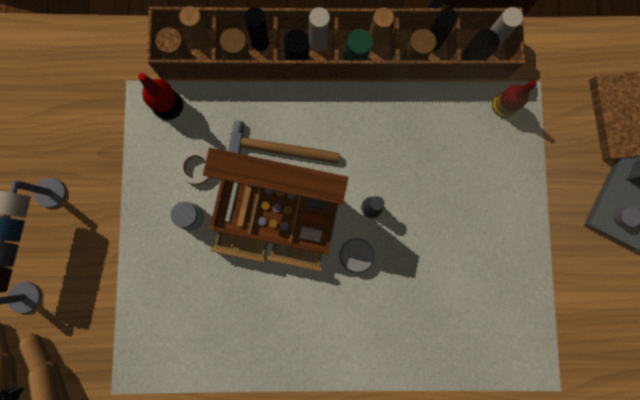

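```bash
cat > h.py <<'E'
import numpy as np,cv2,pickle
def ray(c,u,v):
    K=np.array([[c['fx'],0,c['cx']],[0,c['fy'],c['cy']],[0,0,1]])
    p=cv2.undistortPoints(np.array([[[u,v]]],float),K,np.array([c['k1'],0,0,0,0]))[0,0]
    R=np.array(c['R']);t=np.array(c['t']);return -R.T@t,R.T@np.array([*p,1])
def onz(c,u,v,z):
    o,d=ray(c,u,v);return (o+d*(z-o[2])/d[2])[:2]
def proj(c,X):
    K=np.array([[c['fx'],0,c['cx']],[0,c['fy'],c['cy']],[0,0,1]])
    R=np.array(c['R']);t=np.array(c['t'])
    return cv2.projectPoints(np.atleast_2d(X).astype(float),cv2.Rodrigues(R)[0],t,K,np.array([c['k1'],0,0,0,0]))[0][:,0]
E
python3 - <<'E'
import pickle,cv2
d=pickle.load(open('c.pkl','rb'))
a=d['top']['img'][115:275,155:395,::-1];b=cv2.resize(a,None,fx=3.3333,fy=3.3333,interpolation=cv2.INTER_CUBIC)
cv2.imwrite('pics/topc.png',cv2.convertScaleAbs(b,alpha=1.5))
a=d['scene']['img'][100:280,220:460,::-1];b=cv2.resize(a,None,fx=3.3333,fy=3.3333,interpolation=cv2.INTER_CUBIC)
cv2.imwrite('pics/scenec.png',cv2.convertScaleAbs(b,alpha=1.5))
E
```

```text
(no output)
```

View pics/topc.png

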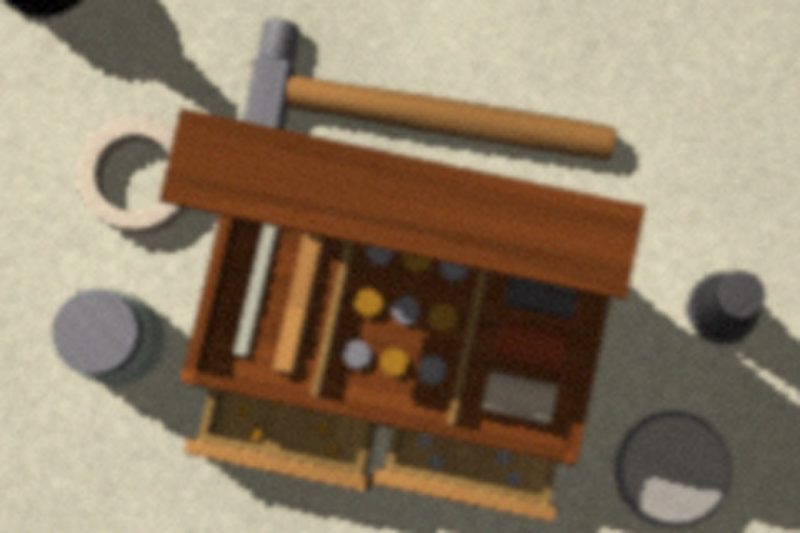

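View pics/scenec.png

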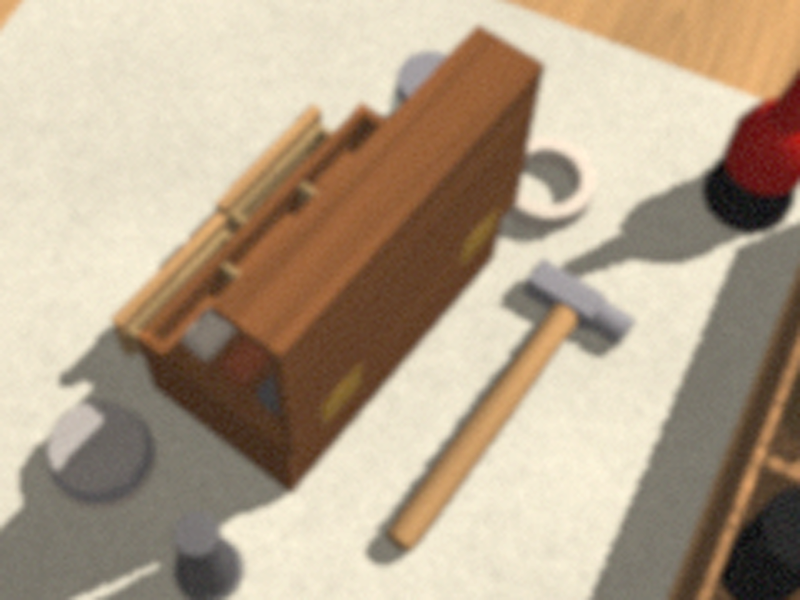

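```bash
cat > m.py <<'E'
from h import *
d=pickle.load(open('c.pkl','rb'));T=d['top'];S=d['scene']
tp=lambda u,v,z:onz(T,155+u/3.3333,115+v/3.3333,z)
sp=lambda u,v,z:onz(S,220+u/3.3333,100+v/3.3333,z)
print('cam',ray(T,0,0)[0],ray(S,0,0)[0])
a=tp(185,380,.095);b=tp(577,460,.095);print('front top',a,b,np.linalg.norm(a-b))
yv=(a-b)/np.linalg.norm(a-b);th=np.arctan2(-yv[0],yv[1]);print('th',th)
xv=np.array([np.cos(th),np.sin(th)]);O=(a+b)/2+.07*xv;print('O',O)
loc=lambda p:(np.dot(p-O,xv),np.dot(p-O,yv))
for n,p in dict(dl1=tp(188,447,.062),dl2=tp(365,485,.062),dr1=tp(377,480,.062),dr2=tp(552,513,.062),sdl=sp(315,107,.062),sdr=sp(120,318,.062),sbackR=sp(292,488,.0),
 lidL=tp(180,112,.257),lidR=tp(642,207,.257),lipL=tp(165,200,.257),lipR=tp(628,292,.257),slidL=sp(540,68,.257),slidR=sp(280,355,.257),sliplL=sp(480,28,.257),
 jar=tp(97,330,.075),tin=tp(673,468,.035),cone=tp(742,295,.093),conebase=sp(208,580,0),tape=tp(135,173,.025),hamH=tp(270,70,.02),hamT=tp(280,30,.02),hamE=tp(613,142,.02),shamT=sp(630,325,.02),shamT2=sp(545,275,.02),shamE=sp(402,540,.02)).items():
    print(n,p.round(4),np.round(loc(p),4))
E
python3 m.py
```

```text
cam [0.48371497 0.06958036 1.15714987] [ 0.80070959 -0.26668009  0.91291633]
front top [0.54643912 0.27213933] [0.49439039 0.02051807] 0.25694810189582307
th -0.203976645566822
O [0.58896357 0.13214914]
dl1 [0.5043 0.2754] [-0.1119  0.1231]
dl2 [0.4789 0.1589] [-0.1132  0.0039]
dr1 [0.4821 0.151 ] [-0.1085 -0.0031]
dr2 [0.4601 0.0357] [-0.1066 -0.1205]
sdl [0.5068 0.2764] [-0.1097  0.1246]
sdr [0.4637 0.0397] [-0.1039 -0.1158]
sbackR [ 0.6293 -0.003 ] [ 0.0669 -0.1242]
lidL [0.6856 0.2473] [0.0714 0.1323]
lidR [ 0.6322 -0.0091] [ 0.0709 -0.1296]
lipL [0.6361 0.2544] [0.0214 0.1293]
lipR [ 0.5847 -0.0008] [ 0.0228 -0.1311]
slidL [0.6887 0.2433] [0.0752 0.1291]
slidR [ 0.6346 -0.0098] [ 0.0735 -0.1298]
sliplL [0.6415 0.2555] [0.0264 0.1315]
jar [0.5806 0.334 ] [-0.0491  0.1959]
tin [ 0.4894 -0.0474] [-0.0611 -0.196 ]
cone [ 0.601 -0.088] [ 0.0564 -0.2132]
conebase [ 0.6071 -0.0933] [ 0.0634 -0.2171]
tape [0.6944 0.3232] [0.0646 0.2084]
hamH [0.7691 0.2317] [0.1563 0.134 ]
hamT [0.798  0.2251] [0.1859 0.1334]
hamE [ 0.7176 -0.0099] [ 0.1548 -0.113 ]
shamT [0.8077 0.2291] [0.1945 0.1393]
shamT2 [0.731  0.2404] [0.1171 0.1348]
shamE [ 0.7226 -0.008 ] [ 0.1593 -0.1102]
```

```bash
python3 -m jog '[[[0,0,0.1,0.15,-0.15,0,1],[0,0,0.2,0.35,-0.35,0,1],[0,0,0.3,0.55,-0.55,0,1],[0,0,0.4,0.75,-0.75,0,1],[0,0,0.45,0.9,-0.9,0,1],[0,0,0.45,1,-1,0,1],[0,0,0.45,1,-1,0,1]]]' 40
python3 -m jog '[[[0,0,0,0.08,-0.2,-0.2,1],[0,0,0,0.16,-0.4,-0.4,1],[0,0,0,0.25,-0.65,-0.6,1],[0,0,0,0.37,-0.9,-0.8,1],[0,0,0,0.37,-0.97,-0.9,1],[0,0,0,0.37,-0.97,-0.9,1],[0,0,0,0.37,-0.97,-0.9,1]]]'
```

```text
t: 0.68
eef_pos: [0.3922, 0.3697, 0.2529]
eef_rot: [0.329, 3.124, -0.002]
wrist_force: [0.0, 0.5, 0.7]
gripper_width: 0.0003
gripper_force: 0.0
t: 1.27
eef_pos: [0.4435, 0.2264, 0.1162]
eef_rot: [-0.324, -3.12, 0.002]
wrist_force: [0.3, 0.4, -0.1]
gripper_width: 0.0
gripper_force: 0.0
```

```bash
python3 -m jog '[[[0,0,0,0,0,-0.18,1],[0,0,0,0,0,-0.36,1],[0,0,0,0.06,-0.012,-0.36,1],[0,0,0,0.13,-0.027,-0.36,1],[0,0,0,0.18,-0.037,-0.36,1],[0,0,0,0.21,-0.044,-0.36,1],[0,0,0,0.24,-0.05,-0.36,1],[0,0,0,0.27,-0.056,-0.36,1],[0,0,0,0.3,-0.062,-0.36,1],[0,0,0,0.3,-0.062,-0.36,1]]]'
```

```text
t: 2.1
eef_pos: [0.4913, 0.2177, 0.0648]
eef_rot: [0.321, 3.123, 0.0]
wrist_force: [0.3, 1.5, 0.1]
gripper_width: 0.0001
gripper_force: 0.0
```

```bash
python3 -m jog '[[[0,0,0,0.02,-0.004,0,1],[0,0,0,0.04,-0.008,0,1],[0,0,0,0.06,-0.012,0,1],[0,0,0,0.08,-0.017,0,1],[0,0,0,0.1,-0.021,0,1],[0,0,0,0.12,-0.025,0,1]]]'
```

```text
t: 2.6
eef_pos: [0.5083, 0.214, 0.0642]
eef_rot: [-0.321, -3.125, 0.0]
wrist_force: [-1.5, -0.7, 2.3]
gripper_width: -0.0
gripper_force: 0.8
```

```bash
python3 -m jog '[[[0,0,0,0.013,-0.003,0,1],[0,0,0,0.026,-0.005,0,1],[0,0,0,0.039,-0.008,0,1],[0,0,0,0.039,-0.008,0,1]]]'; python3 -m jog '[[[0,0,0,0.013,-0.003,0,1],[0,0,0,0.02,-0.004,0,1],[0,0,0,0.02,-0.004,0,1]]]'
```

```text
t: 2.93
eef_pos: [0.5119, 0.2132, 0.0639]
eef_rot: [-0.321, -3.119, 0.001]
wrist_force: [-9.6, 0.6, 6.5]
gripper_width: -0.0003
gripper_force: 4.6
t: 3.18
eef_pos: [0.5121, 0.2132, 0.0637]
eef_rot: [-0.319, -3.113, 0.001]
wrist_force: [-18.8, 2.2, 15.5]
gripper_width: -0.0001
gripper_force: 9.7
```

```bash
python3 -m jog '[[[0,0,0,-0.05,0.01,0,1],[0,0,0,-0.25,0.05,0,1],[0,0,0,-0.49,0.1,0,1],[0,0,0,-0.53,-0.1,0,1],[0,0,0,-0.58,-0.33,0,1],[0,0,0,-0.63,-0.56,0,1],[0,0,0,-0.66,-0.735,0,1],[0,0,0,-0.66,-0.735,0,1],[0,0,0,-0.66,-0.735,0,1]]]'
python3 -m jog '[[[0,0,0,0.07,-0.015,0,1],[0,0,0,0.14,-0.03,0,1],[0,0,0,0.21,-0.044,0,1],[0,0,0,0.24,-0.05,0,1],[0,0,0,0.27,-0.056,0,1],[0,0,0,0.3,-0.062,0,1],[0,0,0,0.33,-0.069,0,1],[0,0,0,0.36,-0.075,0,1],[0,0,0,0.39,-0.081,0,1],[0,0,0,0.41,-0.085,0,1],[0,0,0,0.43,-0.09,0,1],[0,0,0,0.43,-0.09,0,1]]]'
```

```text
t: 3.93
eef_pos: [0.4186, 0.1011, 0.0647]
eef_rot: [0.325, 3.123, 0.0]
wrist_force: [-0.4, -0.4, 0.4]
gripper_width: -0.0
gripper_force: 0.0
t: 4.93
eef_pos: [0.4831, 0.0883, 0.0644]
eef_rot: [0.321, 3.124, -0.0]
wrist_force: [0.2, -0.3, 0.2]
gripper_width: 0.0
gripper_force: 0.0
```

```bash
python3 -m jog '[[[0,0,0,0.013,-0.003,0,1],[0,0,0,0.026,-0.005,0,1],[0,0,0,0.035,-0.007,0,1],[0,0,0,0.035,-0.007,0,1]]]'; python3 -m jog '[[[0,0,0,0.008,-0.002,0,1],[0,0,0,0.008,-0.002,0,1]]]'
```

```text
t: 5.27
eef_pos: [0.4852, 0.0879, 0.0639]
eef_rot: [-0.32, -3.118, 0.0]
wrist_force: [-10.0, 1.4, 9.2]
gripper_width: -0.0002
gripper_force: 5.2
t: 5.43
eef_pos: [0.4852, 0.0878, 0.0636]
eef_rot: [-0.319, -3.116, 0.0]
wrist_force: [-14.0, 1.8, 11.5]
gripper_width: -0.0
gripper_force: 7.0
```

```bash
python3 -m jog '[[[0,0,0,-0.05,0.01,0,1],[0,0,0,-0.25,0.05,0,1],[0,0,0,-0.46,0.095,0,1],[0,0,0,-0.46,0.095,0.2,1],[0,0,0,-0.46,0.095,0.45,1],[0,0,0,-0.46,0.095,0.7,1],[0,0,0,-0.46,0.095,0.9,1],[0,0,0,-0.46,0.095,1,1]]]'
python3 -m jog '[[[0,0,0,0,0,0.2,1],[0,0,0,0,0,0.4,1],[0,0,0,0,0,0.6,1],[0,0,0,0,0,0.8,1],[0,0,0,0,0,0.9,1],[0,0,0,0.1,0,0.9,1],[0,0,0,0.3,0,0.9,1],[0,0,0,0.55,0,0.9,1],[0,0,0,0.8,0,0.9,1],[0,0,0,0.95,0,0.9,1],[0,0,0,1,0,0.9,1]]]'
python3 -m jog '[[[0,0,0,0.2,0,0,1],[0,0,0,0.4,0.01,0,1],[0,0,0,0.6,0.02,0,1],[0,0,0,0.8,0.03,0,1],[0,0,0,0.95,0.03,0,1],[0,0,0,0.95,0.03,0,1],[0,0,0,0.95,0.03,0,1]]]'
python3 - <<'E'
from bench import manip
import cv2
cv2.imwrite('pics/scene1.png',cv2.convertScaleAbs(manip.capture('scene')['img'][60:310,180:500,::-1],alpha=1.4).repeat(2,0).repeat(2,1))
E
```

```text
t: 6.1
eef_pos: [0.4223, 0.1013, 0.2193]
eef_rot: [0.32, 3.116, 0.0]
wrist_force: [1.0, -0.5, 0.6]
gripper_width: 0.0
gripper_force: 0.0
t: 7.02
eef_pos: [0.5724, 0.1009, 0.3484]
eef_rot: [0.322, 3.124, -0.001]
wrist_force: [0.7, -0.7, -0.1]
gripper_width: 0.0002
gripper_force: 0.0
t: 7.6
eef_pos: [0.7125, 0.1058, 0.3483]
eef_rot: [-0.321, -3.124, 0.0]
wrist_force: [-0.8, 0.6, 0.1]
gripper_width: -0.0002
gripper_force: 0.0
```

View pics/scene1.png

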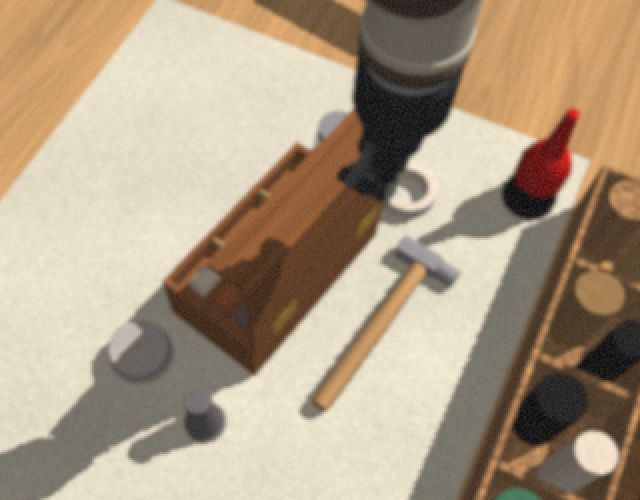

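```bash
python3 -m jog '[[[0,0,0,0,0,-0.2,1],[0,0,0,0,0,-0.4,1],[0,0,0,0,0,-0.55,1],[0,0,0,0,0,-0.64,1],[0,0,0,-0.06,0.012,-0.64,1],[0,0,0,-0.12,0.025,-0.64,1],[0,0,0,-0.18,0.037,-0.64,1],[0,0,0,-0.235,0.049,-0.64,1],[0,0,0,-0.235,0.049,-0.64,1]]]'
python3 -m jog '[[[0,0,0,-0.03,0.006,0,1],[0,0,0,-0.063,0.013,0,1],[0,0,0,-0.1,0.02,0,1],[0,0,0,-0.15,0.031,-0.004,1],[0,0,0,-0.15,0.031,-0.004,1]]]'
```

```text
t: 8.4
eef_pos: [0.6759, 0.114, 0.2553]
eef_rot: [0.32, 3.124, 0.0]
wrist_force: [-0.6, -0.9, 0.0]
gripper_width: 0.0001
gripper_force: 0.0
t: 8.82
eef_pos: [0.6537, 0.1184, 0.2532]
eef_rot: [-0.32, -3.125, -0.0]
wrist_force: [0.1, -0.4, -0.2]
gripper_width: 0.0001
gripper_force: 0.2
```

```bash
python3 -m jog '[[[0,0,0,-0.044,0.009,-0.007,1],[0,0,0,-0.088,0.018,-0.015,1],[0,0,0,-0.13,0.027,-0.025,1],[0,0,0,-0.172,0.036,-0.038,1],[0,0,0,-0.214,0.045,-0.054,1],[0,0,0,-0.255,0.053,-0.07,1],[0,0,0,-0.295,0.061,-0.09,1],[0,0,0,-0.334,0.069,-0.11,1],[0,0,0,-0.372,0.077,-0.134,1],[0,0,0,-0.409,0.085,-0.158,1],[0,0,0,-0.479,0.099,-0.213,1],[0,0,0,-0.479,0.099,-0.213,1]]]'
python3 - <<'E'
from bench import manip
import cv2
cv2.imwrite('pics/scene2.png',cv2.convertScaleAbs(manip.capture('scene')['img'][60:310,180:500,::-1],alpha=1.4).repeat(2,0).repeat(2,1))
E
```

```text
t: 9.82
eef_pos: [0.5802, 0.1333, 0.2185]
eef_rot: [-0.32, -3.12, 0.001]
wrist_force: [-0.1, -0.0, -0.3]
gripper_width: -0.0
gripper_force: 0.0
```

View pics/scene2.png

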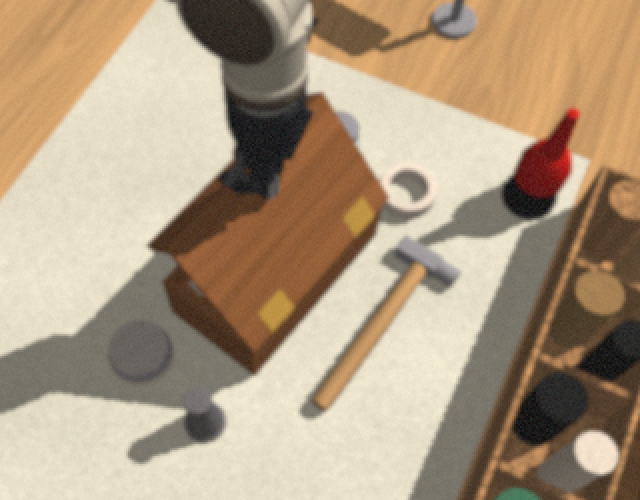

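```bash
python3 -m jog '[[[0,0,0,-0.063,0.013,-0.062,1],[0,0,0,-0.121,0.025,-0.13,1],[0,0,0,-0.171,0.035,-0.205,1],[0,0,0,-0.214,0.044,-0.283,1],[0,0,0,-0.232,0.048,-0.325,1],[0,0,0,-0.249,0.052,-0.366,1],[0,0,0,-0.263,0.055,-0.409,1],[0,0,0,-0.276,0.057,-0.451,1],[0,0,0,-0.285,0.059,-0.495,1],[0,0,0,-0.294,0.061,-0.539,1],[0,0,0,-0.294,0.061,-0.539,1]]]'
python3 -m jog '[[[0,0,0,-0.004,0.001,-0.03,1],[0,0,0,-0.008,0.002,-0.06,1],[0,0,0,-0.01,0.002,-0.08,1],[0,0,0,-0.01,0.002,-0.08,1]]]'
```

```text
t: 10.78
eef_pos: [0.5377, 0.1419, 0.1382]
eef_rot: [-0.321, -3.123, 0.001]
wrist_force: [-0.7, 0.1, -0.2]
gripper_width: -0.0
gripper_force: 0.0
t: 11.12
eef_pos: [0.5369, 0.1422, 0.1272]
eef_rot: [-0.321, -3.124, 0.0]
wrist_force: [-0.6, 0.1, 0.2]
gripper_width: -0.0
gripper_force: 0.0
```

```bash
python3 -m jog '[[[0,0,0,0,0,-0.01,1],[0,0,0,0,0,-0.02,1],[0,0,0,0,0,-0.02,1]]]';python3 -m jog '[[[0,0,0,0,0,-0.01,1],[0,0,0,0,0,-0.02,1],[0,0,0,0,0,-0.02,1]]]'
```

```text
t: 11.37
eef_pos: [0.5374, 0.1423, 0.1251]
eef_rot: [0.321, 3.125, 0.0]
wrist_force: [0.2, 0.1, -0.1]
gripper_width: 0.0
gripper_force: 0.0
t: 11.62
eef_pos: [0.5375, 0.1423, 0.1249]
eef_rot: [-0.32, -3.125, 0.001]
wrist_force: [-10.2, -1.3, 19.9]
gripper_width: -0.0002
gripper_force: 10.1
```

Firm stop at z≈0.125, exactly the shut height. I'll press a touch more, then lift off and check.

```bash
python3 -m jog '[[[0,0,0,0,0,-0.01,1],[0,0,0,0,0,-0.01,1],[0,0,0,0,0,-0.01,1]]]';python3 -m jog '[[[0,0,0,0,0,0.05,1],[0,0,0,0,0,0.2,1],[0,0,0,-0.2,0,0.4,1],[0,0,0,-0.5,0,0.6,1],[0,0,0,-0.8,0,0.8,1],[0,0,0,-1,0,1,1],[0,0,0,-1,0,1,1],[0,0,0,-1,0,1,1]]]'
python3 - <<'E'
from bench import manip
import cv2,numpy as np
from h import *
c=manip.capture('scene');t=manip.capture('top');O=np.array([.589,.132]);R=np.array([[.979,.203],[-.203,.979]])
a=[]
for c in (c,t):
    im=cv2.convertScaleAbs(c['img'],alpha=1.4)[:,:,::-1].copy();im=cv2.resize(im,None,fx=4,fy=4)
    w=[[*(O+R@np.array([x,y])),.103] for x,y in((-.092,.132),(-.092,-.132),(.07,-.132),(.07,.132))]
    for p in proj(c,w): cv2.circle(im,tuple(int(v*4+2) for v in p),5,(0,255,0),1)
    x,y=proj(c,w).mean(0)*4;x,y=int(x),int(y);a.append(im[max(y-290,0):y+290,max(x-390,0):x+390][:580,:780])
    a[-1]=cv2.resize(a[-1],(400,300))
cv2.imwrite('pics/end.png',np.hstack(a))
E
```

```text
t: 11.87
eef_pos: [0.5376, 0.1424, 0.1248]
eef_rot: [-0.32, -3.125, 0.001]
wrist_force: [-14.5, -2.1, 28.3]
gripper_width: -0.0003
gripper_force: 14.4
t: 12.53
eef_pos: [0.3866, 0.1428, 0.2746]
eef_rot: [0.319, 3.118, 0.002]
wrist_force: [0.8, -0.3, 0.3]
gripper_width: 0.0002
gripper_force: 0.0
```

View pics/end.png

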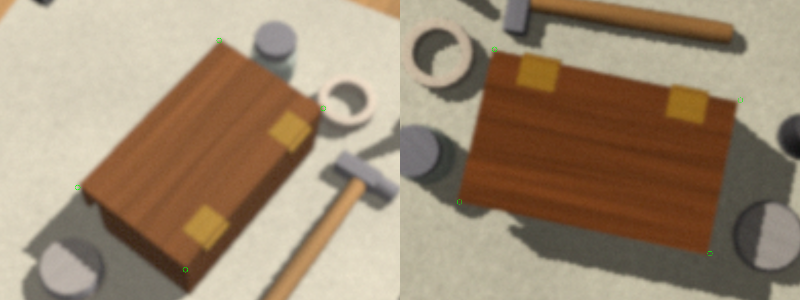

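The lid is shut: in both views its corners sit on the predicted shut corners (left picture about (80,187) and (220,41); right picture about (460,202) and (710,253)). The bystanders have not moved.

```bash
python3 -c "
from bench import manip
print(manip.finish_job())"
```

```text
the job is handed in; nothing more can be done
None
```

I pushed both drawers home to their stops, then closed the lid and pressed it shut, left the bystanders where they were, and handed the job in at about 12.6 s; the hand-in returned no verdict.

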